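# Pack out a specimen clamp with spacers and hold it shut

### The arm

A 7-joint arm with a two-finger parallel gripper is mounted at the origin on the work surface. World frame = base frame: x ahead of the robot, y to its left, z up, the work surface at z = 0. Lengths are in m, angles in degrees, forces in N, time in s.
With the tool pointing down it reaches from about 0.425 to 0.875 m from the base axis. Payload 4.7 kg.
Tool frame: the origin (TCP) lies at the very end of the fingers, on their centre line; the grasp point (between the pads) lies 19 mm behind it; z points along the fingers, y is the direction in which the jaws open and shut (so a half turn about z gives the same grasp; the last joint's range is limited). The gripper opens to 87 mm and grips with 3 to 60 N. Pads are 19 mm wide; open, the fingers measure 117 mm over their backs; the gripper's body (75 mm by 190 mm) begins 51 mm behind the grasp point.
Start: joints at [75.923, 18.392, -4.016, 83.108, 1.295, 78.541, -3.26], TCP at [0.167, -0.628, 0.223] pointing down, gripper open.
Joint ranges: [-163.93, 163.93], [-17.29, 119.83], [-79.2, 71.16], [3.27, 140.29], [-89.18, 269.18], [5.43, 117.66], [-154.24, 154.24]. Speed limits (degrees/s): [147.25, 147.25, 180, 180, 180, 180, 180].

### API

Orientations are given as [roll, pitch, yaw] about the fixed x, y, z axes, in that order (R = Rz(yaw) Ry(pitch) Rx(roll)).
In Python, from cell import * gives the robot as it stands.
- The arm moves only by the tool drive_tool, never from a script. Its argument "moves" is text: rows parted by semicolons, each of 5 numbers parted by spaces: the shift along the tool's x, y, z in m, then the turn about the tool's z in degrees, then the gripper's target within -1 to 1 (fully open at 1, half-way at 0, shut at -1). In form: x y z yaw fingers; .... A call has exactly 8 rows; each row is the pose to reach, as a shift and turn from the pose commanded when the call began, along the tool's axes at that moment; what a row does not reach only later rows make up. A row lasts 1/10 s, in which the tool goes at most 50 mm and 8.59 degrees, less where a joint would pass 70% of its speed; a pose out of reach is approached as far as the arm can. A call with a gripper value outside its range is refused whole. The fingers move at their own pace and stop on an object; "grip_force" is the grip in N (left out, the last holds). Time passes only in rows, so rows that repeat a pose let the fingers close, or fill a call up. It gives the time, the measured TCP pose, the force and the opening at its end, in the units of the state.
- get_obs(): the state, without advancing time (a new reading comes with each control period).
- read_camera(name): name is "scene" or "top" or "wrist"; returns (picture, depth): 420x560x3 uint8, red, green, blue; 420x560 float32, m along the optical axis (not along the pixel's ray), 0 where there is no reading.
- calibration(name): a dict with "intrinsics" (3x3 intrinsics, pixels), "cam_to_world" (4x4, takes a point from camera to world coordinates); the wrist camera has in their place "T_tool_cam" (4x4, takes a point from camera to tool coordinates, whose origin is the TCP and whose axes are the flange's). Camera axes: x right, y up, looking along -z (the intrinsics and any distortion apply to the point x, -y, -z); pixel columns grow to the right and rows downward; lengths in m; the calibration is good to about 2 mm. The wrist camera is an equidistant fisheye: a pixel r from the principal point sees the ray r / f radians off the axis. A picture is of the moment at which its call begins: read the wrist's pose just before it. calibration takes no time and is no camera call.
- sign_off(): hands the job in, once; it reports no verdict.
Trained networks look in the newest picture that a camera, given by its name, has taken for a name from the list of things; names that differ only in an ending like _2 or _b are one class to them, and where a whole thing is asked for, a point or a joint stands for the part that bears it (a point fixed in the world has none). Each returns a list of dicts, best first, with "conf" (0 to 1); they miss things now and then, are a little off and sometimes report something else, mostly with a low value. They report only what shows in the picture. A call takes as long as a camera call.
- search_frame(camera, name): "uv" ([column, row] in pixels, amid what is visible of it).
- pinpoint(camera, name): "uv" ([column, row] in pixels: a listed point, or the origin of a listed thing).
The state is a dict: "time_s": time; "qpos": joint angles; "joint_velocities": joint speeds; "effort": joint torques, N m; "tool_pos": TCP position; "tool_rot": TCP orientation; "force": force on the tool from outside, world axes, zero at the start; "wrist_torque": the same for the moment, N m; "grip_width": finger opening in m.
Only numpy, scipy, OpenCV 4.12 (cv2) and the standard library are available. Lean on these libraries where they do the work, as an engineer would, in place of code of your own. Each camera call takes 0.05 s, during which the arm holds its last target. There are 200 camera calls.

### The job

Stand aluminium spacers upright on the clamp floor, square across the gap between the spring jaw and the black specimen block, one by one, until pushing the jaw squeezes the whole stack firmly against the end stop; if the jaw reaches the end of its stroke with the stack still loose, add another. Finish while holding the jaw pushed shut on the stack with a firm steady push, not forcing it, touching only the jaw. Leave unused spacers off the clamp and everything else where it is.

Things in the scene. Friction and masses are not known exactly. Their poses are not given: they have to be found in the camera images.
- clamp: Fixed grey clamp base, 210 x 85 mm, 12 mm thick. Origin: centre of its underside on the bench; x = the direction in which the jaw closes (towards the end stop), z up. The channel floor is its top, z = 12 mm. Two guide rails run along x at y = +-24 mm (inner faces, so the channel is 48 mm wide), 16 mm tall, topped by flared lips up to 33 mm above the bench, 32 mm either side of the centre line.
- jaw: The aluminium sliding jaw in the channel. Origin: bottom centre of its clamping face, at clamp x = -45 mm when open; x = closing direction. It slides only along clamp x, stroke 26 mm to its end stop; a spring pushes it back open (2 N when open, 4 N at full stroke), so it must be held. The jaw block is 25 mm tall and 30 mm long (x = 0 to -30 mm); behind it an upright push plate 50 mm wide reaches 54 mm above the origin, its outer face to push on at x = -38 mm.
- stop: Fixed grey end stop in the channel with a black knob on top, 30 mm long in x, 44 mm wide, 28 mm tall (38 with the knob). Origin: centre of its underside; its face towards the specimen at x = -15 mm. Its place along the clamp differs from start to start.
- specimen: The loose black resin specimen block, 30 mm (x) x 44 mm (y) x 24 mm tall, already standing in the channel about 0.5 mm from the stop. Origin: centre of its underside; the face that looks at the jaw is at x = -15 mm. Weighs 40 to 85 g. The gap between it and the open jaw is 45 to 70 mm, which takes two or three spacers.
- shim1: One of four equal loose aluminium spacers standing upright on the bench: a plate 16 mm thick (x) x 44 mm wide (y) x 28 mm tall, with a tab for the fingers centred on top, 8 mm (x) x 12 mm (y), from 28 to 52 mm above the underside. Origin: centre of its underside, z up. About 60 g. In the clamp its x lies along clamp x (either way round).
- shim2: One of four equal loose aluminium spacers standing upright on the bench: a plate 16 mm thick (x) x 44 mm wide (y) x 28 mm tall, with a tab for the fingers centred on top, 8 mm (x) x 12 mm (y), from 28 to 52 mm above the underside. Origin: centre of its underside, z up. About 60 g. In the clamp its x lies along clamp x (either way round).
- shim3: One of four equal loose aluminium spacers standing upright on the bench: a plate 16 mm thick (x) x 44 mm wide (y) x 28 mm tall, with a tab for the fingers centred on top, 8 mm (x) x 12 mm (y), from 28 to 52 mm above the underside. Origin: centre of its underside, z up. About 60 g. In the clamp its x lies along clamp x (either way round).
- shim4: One of four equal loose aluminium spacers standing upright on the bench: a plate 16 mm thick (x) x 44 mm wide (y) x 28 mm tall, with a tab for the fingers centred on top, 8 mm (x) x 12 mm (y), from 28 to 52 mm above the underside. Origin: centre of its underside, z up. About 60 g. In the clamp its x lies along clamp x (either way round).
- objective: Bystander, leave alone: a chromed microscope objective standing on its flange, 28 mm across, 42 mm tall, among the spacers. Origin: centre of its underside.
- dish: Bystander, leave alone: a white dish, 80 mm across, 14 mm tall. Origin: centre of its underside.
- slidebox: Bystander, leave alone: a closed cardboard slide box 85 x 35 x 30 mm. Origin: centre of its underside.
- oil: Bystander, leave alone: a small amber bottle, 32 mm across, 65 mm tall. Origin: centre of its underside.
- mug: Bystander, leave alone: a white mug, 80 mm across, 90 mm tall. Origin: centre of its underside.
- screwdriver: Bystander, leave alone: a screwdriver lying flat, 160 mm long. Origin: centre of its underside, midway along.
- jar: Bystander, leave alone: a closed white jar, 52 mm across, 60 mm tall. Origin: centre of its underside.

How it is judged:
By the outcome, as a careful person would: the job done as asked, in the order asked, and still so for the second after the job is handed in, while the arm keeps its last pose, push and grip.
It also fails if it takes over 72 s, if anything falls off the work surface, if the arm or the gripper's body presses on something with over 40 N, if the wrist force passes 120 N, or if a joint passes its speed limit or range.

## Working session

There is one attempt and no reset: what is moved stays moved. The work goes in short steps, Python scripts to look and compute and a tool call to move; the robot and the scene stay as the last step left them, time stands still between calls to the robot, and variables do not carry over. Pictures are saved under pics/ and viewed, about 8 in all and at most 12, crops included, and the job is handed in when it is done.

Besides the shell and the picture viewer there is one more tool, called after "Emit:" by a JSON object that holds its "name" and its "arguments". drive_tool: Moves the arm, as the interface text tells. Its arguments: {"type":"object","properties":{"moves":{"type":"string"},"grip_force":{"type":"number"}},"required":["moves"]}

```bash
ls; mkdir -p pics
python3 - <<'E'
from cell import *
import cv2,numpy as np
print(get_obs())
for c in ("scene","top"):
    p,d=read_camera(c); cv2.imwrite(f"pics/{c}0.png",p[...,::-1]); np.save(f"{c}_d.npy",d); 
    k=calibration(c); np.savez(f"{c}_k.npz",K=k["intrinsics"],T=k["cam_to_world"]); print(c,{a:np.round(b,4).tolist() if hasattr(b,'shape') or isinstance(b,list) else b for a,b in k.items()})
    for n in ("clamp","jaw","stop","specimen","shim1","objective"):
        print(n,[(np.round(r["uv"]).tolist(),round(r["conf"],2)) for r in search_frame(c,n)[:5]])
print(calibration("wrist"))
E
```

```text
pics
{'time_s': 0.0, 'qpos': array([75.92396167, 18.43666227, -4.01383847, 83.17359702,  1.29619088,
       78.54056362, -3.25874144]), 'joint_velocities': array([ 0.00945033, -0.0312777 , -0.06240892, -0.01201069,  0.02109893,
       -0.05922787,  0.02655869]), 'effort': array([ 7.66321159e-05, -4.91289783e+01, -4.04128879e-01, -3.12522411e+01,
       -6.40806416e-02,  4.39082785e-02,  2.06692084e-04]), 'tool_pos': array([ 0.16674691, -0.62768882,  0.22149989]), 'tool_rot': array([-1.79894477e+02,  7.41404336e-03,  1.48856553e+01]), 'force': array([-1.17855809, -0.07705004,  0.13477776]), 'wrist_torque': array([-0.00154177,  0.04307877, -0.01153685]), 'grip_width': 0.08709616100010631}
scene {'intrinsics': [[519.4986, 0.0, 280.4587], [0.0, 519.4986, 206.205], [0.0, 0.0, 1.0]], 'cam_to_world': [[0.7231, -0.4573, 0.5176, 1.2125], [0.6907, 0.4753, -0.545, -0.7238], [0.0032, 0.7516, 0.6596, 0.8934], [0.0, 0.0, 0.0, 1.0]]}
clamp [([309.0, 202.0], 0.8)]
jaw [([297.0, 198.0], 0.84), ([266.0, 244.0], 0.55)]
stop [([294.0, 198.0], 0.45), ([353.0, 235.0], 0.16)]
specimen [([322.0, 188.0], 0.6
[... 681 characters left out ...]
51.0], 0.3)]
shim1 [([314.0, 214.0], 0.72), ([396.0, 278.0], 0.58), ([316.0, 276.0], 0.49), ([382.0, 209.0], 0.44)]
objective [([352.0, 241.0], 0.48), ([318.0, 276.0], 0.45)]
{'intrinsics': array([[325.1922621 ,   0.        , 278.61143745],
       [  0.        , 325.1922621 , 207.34572508],
       [  0.        ,   0.        ,   1.        ]]), 'T_tool_cam': array([[-8.48367574e-04,  9.70330956e-01,  2.41779066e-01,
         6.56572423e-02],
       [ 9.99999448e-01,  6.73254001e-04,  8.06885023e-04,
         3.32714773e-05],
       [ 6.20166792e-04,  2.41779617e-01, -9.70330991e-01,
        -1.62646218e-01],
       [ 0.00000000e+00,  0.00000000e+00,  0.00000000e+00,
         1.00000000e+00]])}
```

Run:
```python
import cv2
a=cv2.imread("pics/top0.png")[90:330,150:470]; cv2.imwrite("pics/top0c.png",cv2.resize(a,(800,600),interpolation=cv2.INTER_CUBIC))
a=cv2.imread("pics/scene0.png"); cv2.imwrite("pics/scene0c.png",cv2.resize(a,(800,600),interpolation=cv2.INTER_CUBIC))
```

```text
(no output)
```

View pics/top0c.png

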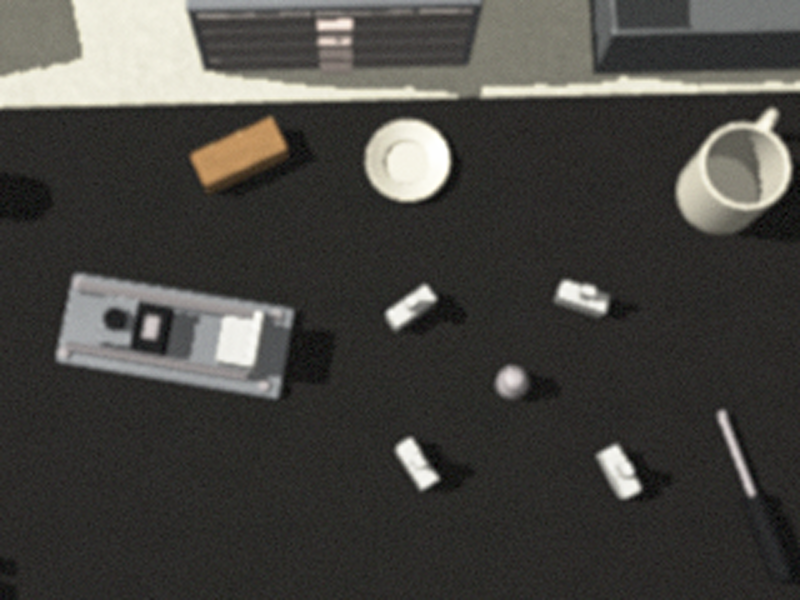

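View pics/scene0c.png

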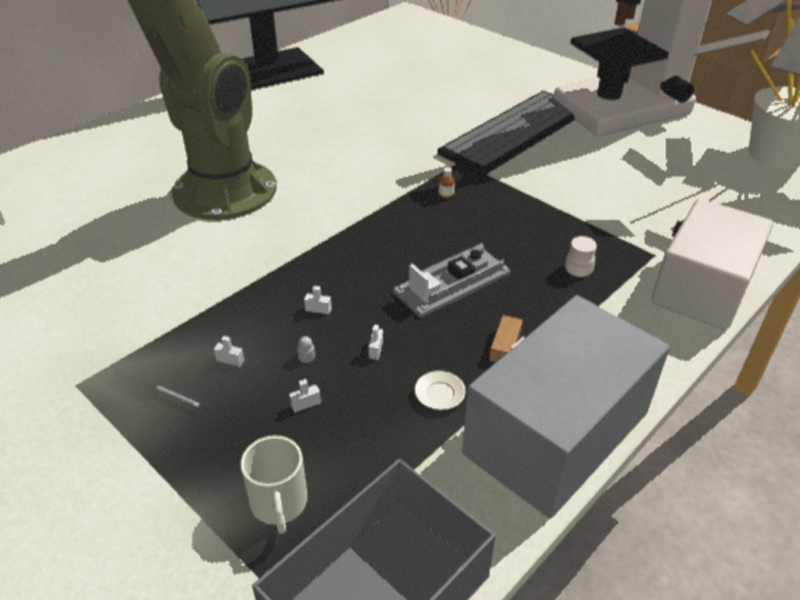

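Top crop (2.5x of columns 150–470, rows 90–330): the clamp runs from (60,320) to (290,350) with the jaw at its right end. The specimen is at (152,328) and the knob at (115,318). The four spacers are at (410,307), (582,298), (417,463) and (620,472), with the objective between them at (512,382). The scene view agrees.

```bash
cat > h.py <<'E'
import numpy as np,cv2
def cloud(d,K,T):
    v,u=np.mgrid[0:d.shape[0],0:d.shape[1]]
    P=np.stack([(u-K[0,2])/K[0,0]*d,-(v-K[1,2])/K[1,1]*d,-d],-1)
    return P@T[:3,:3].T+T[:3,3]
def rect(P):  # centre, long-axis angle deg, sizes
    (c,(w,h),a)=cv2.minAreaRect((P[:,:2]*1000).astype(np.float32))
    if w<h: w,h,a=h,w,a+90
    return np.round(c,1),round((a+90)%180-90,1),np.round((w,h),1)
E
python3 - <<'E'
from h import *
for c in("top","scene"):
    k=np.load(c+"_k.npz");d=np.load(c+"_d.npy");W=cloud(d,k["K"],k["T"])
    ok=(d>0)&(np.hypot(W[...,0],W[...,1])<1.0)&(abs(W[...,1])<.9)
    print(c,"bench z med",np.median(W[ok&(abs(W[...,2])<.02)][:,2]))
    m=(ok&(W[...,2]>.012)&(W[...,2]<.12)&(W[...,0]>.2)).astype(np.uint8)
    n,L,st,ce=cv2.connectedComponentsWithStats(m)
    for i in range(1,n):
        if st[i,4]<25: continue
        P=W[L==i]; print("px",ce[i].round(),"n",st[i,4],"zmax",P[:,2].max().round(4),"all",rect(P),"r",np.hypot(*P[:,:2].mean(0)).round(3))
        for lo,hi in((.022,.034),(.036,.06)):
            Q=P[(P[:,2]>lo)&(P[:,2]<hi)]
            if len(Q)>8: print("   z",lo,len(Q),np.median(Q[:,2]).round(4),rect(Q),"mean",(Q[:,:2].mean(0)*1000).round(1))
E
```

```text
top bench z med 0.00030452914541823084
px [433. 101.] n 2303 zmax 0.1069 all (array([ 880.2, -421.4]), -90.0, array([243.3, 146.8])) r 0.918
   z 0.022 241 0.0278 (array([ 878.9, -419.8]), 89.7, array([239.4, 144.9])) mean [ 827.  -389.9]
   z 0.036 544 0.0479 (array([ 879.6, -419.8]), 89.9, array([239.9, 145.7])) mean [ 826.4 -395.1]
px [88. 92.] n 4059 zmax 0.12 all (array([864.9, 409.1]), -71.4, array([209.5,  97.9])) r 0.942
   z 0.022 173 0.0277 (array([844.6, 388.9]), -53.8, array([218.1,  85.1])) mean [845.  383.3]
   z 0.036 401 0.0488 (array([844.5, 387.8]), -53.3, array([219.4,  85.5])) mean [844.5 377.5]
px [284. 108.] n 1945 zmax 0.12 all (array([813.8, -51.4]), -89.8, array([259.6,  17.5])) r 0.818
   z 0.022 256 0.0284 (array([814. , -50.6]), 89.6, array([255.2,  14.9])) mean [815.6 -52.6]
   z 0.036 349 0.0489 (array([814.5, -51.4]), -89.8, array([257.9,  12.8])) mean [817.2 -49.2]
px [444. 159.] n 1088 zmax 0.0947 all (array([ 697.9, -413.6]), -1.2, array([103.7,  80.3])) r 0.804
   z 0.022 127 0.0282 (array([ 686.3, -411.9]), -30.3, array([77.5, 75.4])) mean [ 685.8 
[... 6837 characters left out ...]
 -278.2]
px [296. 279.] n 39 zmax 0.0181 all (array([ 715.1, -149.1]), -15.8, array([45. , 14.2])) r 0.731
px [192. 335.] n 2112 zmax 0.0935 all (array([ 693.4, -427.5]), -62.3, array([106.4,  80. ])) r 0.808
   z 0.022 246 0.0282 (array([ 698.8, -417.3]), -1.3, array([100.2,  76.5])) mean [ 688.8 -416.8]
   z 0.036 572 0.0481 (array([ 700.7, -417.3]), -3.1, array([105.4,  77.6])) mean [ 691. -418.]
px [259. 370.] n 4682 zmax 0.1055 all (array([ 879.8, -421.7]), 89.6, array([241.5, 142.9])) r 0.922
   z 0.022 519 0.0281 (array([ 831.6, -379.7]), 58.1, array([243.5, 109.9])) mean [ 838.6 -373.5]
   z 0.036 1108 0.0482 (array([ 832.3, -386.2]), 58.2, array([259.6, 116.8])) mean [ 839.3 -378.7]
```

The depth clouds from both cameras agree to about 2–3 mm. The clamp is at (0.559, 0.102), closing direction about 78.6°. The spacer at (0.578, -0.117) is nearest in yaw, so I'll go there first.

Emit:
{"name": "drive_tool", "arguments": {"moves": "0.5 -0.37 0.04 -19.6 -0.1;0.5 -0.37 0.04 -19.6 -0.1;0.5 -0.37 0.04 -19.6 -0.1;0.5 -0.37 0.04 -19.6 -0.1;0.5 -0.37 0.04 -19.6 -0.1;0.5 -0.37 0.04 -19.6 -0.1;0.5 -0.37 0.04 -19.6 -0.1;0.5 -0.37 0.04 -19.6 -0.1", "grip_force": 25}}

```text
time_s: 1.5
tool_pos: [0.4171, -0.3147, 0.1972]
tool_rot: [179.9, 0.0, 34.5]
force: [0.6, -0.3, 0.5]
grip_width: 0.04
```

```bash
cat >> h.py <<'E'
from scipy.spatial.transform import Rotation as Rn
import json
def go(o,xyz,yaw):   # shift in tool axes (mm) and turn to reach a world pose
    R=Rn.from_euler("xyz",o["tool_rot"],degrees=True).as_matrix()
    d=R.T@(np.array(xyz)-o["tool_pos"]); t=-(yaw-o["tool_rot"][2]+180)%360
    t=-((yaw-o["tool_rot"][2]+180)%360-180)
    return (d*1000).round(1),round(t,1)
def wrist(read,cal,obs):
    p,d=read("wrist");K=cal["intrinsics"];T=np.array(cal["T_tool_cam"])
    v,u=np.mgrid[0:d.shape[0],0:d.shape[1]]
    a,b=(u-K[0,2])/K[0,0],(v-K[1,2])/K[1,1];r=np.hypot(a,b)+1e-9;s=np.tan(r)/r
    P=np.stack([a*s*d,-b*s*d,-d],-1)@T[:3,:3].T+T[:3,3]
    R=Rn.from_euler("xyz",obs["tool_rot"],degrees=True).as_matrix()
    W=P@R.T+obs["tool_pos"]; W[d<=0]=np.nan
    return p,W
def near(W,x,y,r,lo,hi):
    return W[(np.hypot(W[...,0]-x,W[...,1]-y)<r)&(W[...,2]>lo)&(W[...,2]<hi)]
E
python3 - <<'E'
from cell import *
from h import *
o=get_obs();print(o["time_s"],o["tool_pos"].round(4),o["tool_rot"].round(1),o["qpos"].round(1))
print(go(o,(.5785,-.1167,.12),34.5))
# clamp frame profile from top & scene clouds
th=np.radians(78.6);ex=np.array([np.cos(th),np.sin(th)]);ey=np.array([-ex[1],ex[0]])
for c in("top","scene"):
    k=np.load(c+"_k.npz");W=cloud(np.load(c+"_d.npy"),k["K"],k["T"])
    q=W[...,:2]-np.array([.5595,.102]);X=q@ex*1000;Y=q@ey*1000
    for ylim in((-14,-3),(3,14)):
        m=(Y>ylim[0])&(Y<ylim[1])&(abs(X)<115);b=np.round(X[m]/3).astype(int)
        print(c,ylim," ".join(f"{i*3}:{np.median(W[...,2][m][b==i])*1000:.0f}" for i in range(-37,38) if (b==i).any()))
E
```

```text
1.5 [ 0.4171 -0.3147  0.1972] [179.9   0.   34.5] [ 55.4   4.8 -22.4 102.5   1.9  73.  -23. ]
(array([245.2, -71.9,  77.1]), np.float64(-0.0))
top (-14, -3) -111:-1 -108:0 -105:3 -102:12 -99:10 -96:11 -93:12 -90:13 -87:12 -84:12 -81:55 -78:66 -75:65 -69:37 -66:38 -63:39 -60:39 -57:39 -54:37 -51:39 -48:38 -45:38 -39:11 -36:11 -33:11 -30:12 -27:12 -24:11 -21:13 -18:12 -15:12 -12:12 -9:11 -6:10 -3:10 0:12 3:13 6:24 9:34 12:36 15:36 18:37 21:36 24:37 27:35 30:38 33:35 36:36 39:39 42:39 45:40 48:42 51:45 54:46 57:46 60:41 63:40 66:37 72:9 75:13 78:13 81:11 84:13 87:12 90:13 93:9 96:10 99:10 102:9 105:11 108:3 111:1
top (3, 14) -111:-1 -108:-1 -105:4 -102:12 -99:12 -96:12 -93:10 -90:10 -87:13 -84:13 -81:48 -78:65 -75:67 -72:39 -69:39 -66:39 -63:37 -60:39 -57:38 -54:39 -51:38 -48:39 -45:36 -42:12 -39:10 -36:13 -33:11 -30:10 -27:13 -24:15 -21:12 -18:11 -15:12 -12:11 -9:12 -6:12 -3:10 0:11 3:11 6:24 9:36 12:37 15:35 18:36 21:38 24:36 27:34 30:34 33:37 36:36 39:40 42:42 45:44 48:50 51:45 54:51 57:49 60:49 63:43 66:38 72:11 75:12 78:13 81:13 84:13 87:13 90:9 93:10 96:11 99:11 102:10 105:11 108:3 111:1
scene (-14, -3) -111:-0 -108:0 -105:0 -102:8 -99:13 -96:14 -93:14 -90:12 -87:13 -84:40 -81:41 -78:65 -75:64 -60:38 -57:38 -54:37 -51:37 -48:37 -45:37 -33:11 -30:10 -27:11 -24:12 -21:13 -18:13 -15:12 -12:11 -9:14 -6:11 -3:13 0:12 3:28 6:24 9:27 12:36 15:36 21:37 24:37 27:35 30:36 33:36 36:39 39:42 42:41 45:46 48:40 51:46 54:49 57:43 60:41 63:37 66:37 81:11 84:12 87:13 90:14 93:12 99:14 105:10
scene (3, 14) -111:0 -108:0 -105:8 -102:12 -99:12 -96:14 -93:13 -90:12 -87:12 -84:34 -81:47 -78:69 -75:64 -54:39 -51:39 -48:38 -45:37 -24:12 -21:11 -18:13 -15:13 -12:11 -9:14 -6:12 -3:12 0:11 3:13 6:25 9:35 12:35 15:34 18:37 21:37 24:39 27:35 30:36 33:37 36:40 39:42 42:42 45:48 48:50 51:49 54:50 57:49 60:48 90:12 93:13 96:11 99:12 102:10 105:9
```

The gap profile shows the jaw face at about -44.5 mm and the specimen face at about +6 mm. That makes the gap roughly 50–51 mm, so two spacers should close it.

Emit:
{"name": "drive_tool", "arguments": {"moves": "0.245 -0.072 0.07 0 -0.1;0.245 -0.072 0.07 0 -0.1;0.245 -0.072 0.07 0 -0.1;0.245 -0.072 0.07 0 -0.1;0.245 -0.072 0.07 0 -0.1;0.245 -0.072 0.07 0 -0.1;0.245 -0.072 0.07 0 -0.1;0.245 -0.072 0.07 0 -0.1"}}

```text
time_s: 2.3
tool_pos: [0.5767, -0.1197, 0.1269]
tool_rot: [180.0, 0.1, 34.4]
force: [0.6, -0.2, 0.4]
grip_width: 0.0389
```

```bash
cat > look.py <<'E'
from cell import *
from h import *
import sys
x,y=map(float,sys.argv[1:3]); o=get_obs(); p,W=wrist(read_camera,calibration("wrist"),o)
print(o["time_s"],o["tool_pos"].round(4),o["tool_rot"].round(2),"q7",o["qpos"][6].round(1))
print("bench",np.nanmedian(W[...,2][abs(W[...,2])<.01]).round(4))
for lo,hi in((.022,.034),(.045,.06)):
    P=near(W,x,y,.035,lo,hi); print(lo,len(P),rect(P),"mean",(P[:,:2].mean(0)*1000).round(1),np.median(P[:,2]).round(4))
if len(sys.argv)>3: cv2.imwrite(sys.argv[3],p[...,::-1])
E
python3 look.py .5785 -.1167 pics/w1.png
```

```text
2.3 [ 0.5767 -0.1197  0.1269] [1.7996e+02 7.0000e-02 3.4440e+01] q7 -54.1
bench 0.0013
0.022 875 (array([ 579.2, -114.2]), -55.5, array([43.3, 16.2])) mean [ 580.2 -113.7] 0.0284
0.045 182 (array([ 579.3, -114.5]), -54.5, array([10.7,  8.1])) mean [ 579.7 -114.2] 0.0522
```

Emit:
{"name": "drive_tool", "arguments": {"moves": "0.001 -0.001 0.03 0 -0.1;0.001 -0.001 0.06 0 -0.1;0.001 -0.001 0.08 0 -0.1;0.001 -0.001 0.095 0 -0.1;0.001 -0.001 0.095 0 -0.1;0.001 -0.001 0.095 0 -1;0.001 -0.001 0.095 0 -1;0.001 -0.001 0.095 0 -1", "grip_force": 25}}

```text
time_s: 3.15
tool_pos: [0.5785, -0.1172, 0.0332]
tool_rot: [179.9, -0.1, 34.5]
force: [-0.1, -0.5, 0.2]
grip_width: 0.0224
```

Run:
```python
from cell import *
from h import *
o=get_obs(); print(o["tool_pos"].round(4),o["tool_rot"].round(2),o["grip_width"],o["force"].round(1))
print("up then",go(o,(.5595,.102,.13),78.6))
```

```text
[ 0.5785 -0.1172  0.0332] [ 1.7989e+02 -8.0000e-02  3.4480e+01] 0.02236750957739042 [-0.1 -0.5  0.2]
up then (array([ 108.6, -191.2,  -97. ]), np.float64(-44.1))
```

Emit:
{"name": "drive_tool", "arguments": {"moves": "0 0 0 0 -1;0 0 0 0 -1;0 0 0 0 -1;0 0 0 0 -1;0 0 -0.02 0 -1;0 0 -0.06 0 -1;0 0 -0.1 0 -1;0 0 -0.11 0 -1"}}

```text
time_s: 3.95
tool_pos: [0.5801, -0.1169, 0.1463]
tool_rot: [179.7, -0.3, 34.5]
force: [0.9, 0.4, -0.4]
grip_width: 0.0117
```

```bash
cat > pose.py <<'E'
from cell import *
from h import *
import sys
o=get_obs(); print(o["time_s"],o["tool_pos"].round(4),o["tool_rot"].round(2),o["grip_width"].round(4),o["force"].round(1),"q7",o["qpos"][6].round(1))
if len(sys.argv)>4: a=list(map(float,sys.argv[1:5])); print(go(o,a[:3],a[3]))
E
python3 pose.py .5595 .102 .14 78.6
```

```text
Traceback (most recent call last):
  File "pose.py", line 4, in <module>
    o=get_obs(); print(o["time_s"],o["tool_pos"].round(4),o["tool_rot"].round(2),o["grip_width"].round(4),o["force"].round(1),"q7",o["qpos"][6].round(1))
                                                                                 ^^^^^^^^^^^^^^^^^^^^^
AttributeError: 'float' object has no attribute 'round'
```

Emit:
{"name": "drive_tool", "arguments": {"moves": "0.104 -0.188 0 -44.1 -1;0.104 -0.188 0 -44.1 -1;0.104 -0.188 0 -44.1 -1;0.104 -0.188 0 -44.1 -1;0.104 -0.188 0 -44.1 -1;0.104 -0.188 0 -44.1 -1;0.104 -0.188 0 -44.1 -1;0.104 -0.188 0 -44.1 -1"}}

```text
time_s: 4.75
tool_pos: [0.557, 0.0944, 0.1412]
tool_rot: [-180.0, 0.1, 78.3]
force: [0.4, -0.2, -0.6]
grip_width: 0.0116
```

```bash
sed -i 's/o\["grip_width"\].round(4)/round(o["grip_width"],4)/' pose.py; python3 pose.py .5585 .0971 .14 78.6
cat > clampview.py <<'E'
from cell import *
from h import *
import sys
o=get_obs(); p,W=wrist(read_camera,calibration("wrist"),o)
cv2.imwrite(sys.argv[1],cv2.resize(p[...,::-1],(800,600)))
np.save("W.npy",W); 
def cl(W,c=(.5595,.102),a=78.6):
    t=np.radians(a);e=np.array([np.cos(t),np.sin(t)]);q=W[...,:2]-np.array(c);return q@e*1000,q@np.array([-e[1],e[0]])*1000
X,Y=cl(W);Z=W[...,2]*1000
for yl in((-20,-14),(14,20)):
    m=(Y>yl[0])&(Y<yl[1])&(abs(X)<115)&(Z<70);b=np.round(X[m]/2).astype(int)
    print("X",yl," ".join(f"{i*2}:{np.median(Z[m][b==i]):.0f}" for i in range(-57,58) if (b==i).sum()>3))
for xl in((-35,-10),(72,95)):
    m=(X>xl[0])&(X<xl[1])&(abs(Y)<60)&(Z<70);b=np.round(Y[m]/2).astype(int)
    print("Y",xl," ".join(f"{i*2}:{np.median(Z[m][b==i]):.0f}" for i in range(-30,31) if (b==i).sum()>3))
# shim in hand: points in tool frame
T=(W-o["tool_pos"])@Rn.from_euler("xyz",o["tool_rot"],degrees=True).as_matrix()
for lo,hi in((-.002,.008),(.012,.03)):
    m=(abs(T[...,0])<.03)&(abs(T[...,1])<.035)&(T[...,2]>lo)&(T[...,2]<hi)
    Q=T[m]; 
    if len(Q)>20: print("tool z",lo,len(Q),rect(Q),np.percentile(Q,[2,98],axis=0).round(4).tolist())
E
python3 clampview.py pics/w2.png
```

```text
4.75 [0.557  0.0944 0.1412] [-1.7996e+02  8.0000e-02  7.8270e+01] 0.0116 [ 0.4 -0.2 -0.6] q7 -33.5
(array([3. , 0.9, 1.2]), np.float64(-0.3))
X (-20, -14) -26:13 -24:12 -22:13 -20:13 -18:13 -16:12 -14:13 -12:12 -10:13 -8:13 -6:12 -4:13 -2:12 0:12 2:13 4:12 8:36 10:36 12:37 14:36 16:36 18:37 20:37 22:36 24:36 26:36 28:37 30:36 32:36 34:36 36:36 38:38 40:41 42:40 44:41 46:41 48:41 50:41 52:41 54:41 56:40 58:41 60:41 62:40 64:40 66:41 68:41 70:13 72:13 74:13 76:13 78:13 80:12 82:12 84:13 86:13 88:13 90:12 92:12 94:13 96:13 98:13 100:12 102:12 104:13 106:13 108:12 110:2 112:1 114:2
X (14, 20) -26:12 -24:12 -22:13 -20:13 -18:13 -16:12 -14:12 -12:12 -10:13 -8:12 -6:12 -4:13 -2:13 0:12 2:12 8:36 10:37 12:36 14:37 16:37 18:36 20:36 22:36 24:36 26:37 28:36 30:37 32:36 34:37 36:37 38:39 40:41 42:40 44:41 46:40 48:41 50:41 52:41 54:40 56:40 58:41 60:40 62:41 64:40 66:41 68:40 70:13 72:13 74:12 76:13 78:13 80:13 82:12 84:12 86:13 88:13 90:13 92:13 94:13 96:13 98:12 100:13 102:12 104:13 106:12 108:12 110:1 112:2 114:1
Y (-35, -10) -60:1 -58:1 -56:1 -54:2 -52:1 -50:1 -48:1 -46:1 -44:1 -42:12 -40:1
[... 225 characters left out ...]
33 34:32 36:13 38:13 40:13 42:12 44:2 46:1 48:1 50:2 52:1 54:1 56:1 58:2 60:1
Y (72, 95) -60:1 -58:1 -56:1 -54:1 -52:1 -50:1 -48:1 -46:1 -44:1 -42:2 -40:12 -38:12 -36:13 -34:13 -32:32 -30:33 -28:33 -26:30 -24:27 -22:16 -20:13 -18:13 -16:13 -14:12 -12:12 -10:12 -8:12 -6:13 -4:12 -2:12 0:12 2:13 4:12 6:13 8:13 10:12 12:13 14:13 16:13 18:13 20:13 22:12 24:13 26:25 28:29 30:32 32:34 34:33 36:13 38:12 40:12 42:12 44:11 46:1 48:1 50:1 52:1 54:1 56:1 58:1 60:1
tool z -0.002 739 (array([ 5.7, -0.2]), 89.3, array([40.2, 11.7])) [[0.0016, -0.0197, -0.0016], [0.0107, 0.0194, 0.0077]]
tool z 0.012 643 (array([10.1, -0.3]), -90.0, array([43.6,  1.2])) [[0.0098, -0.0211, 0.0122], [0.0105, 0.0205, 0.0293]]
```

View pics/w2.png

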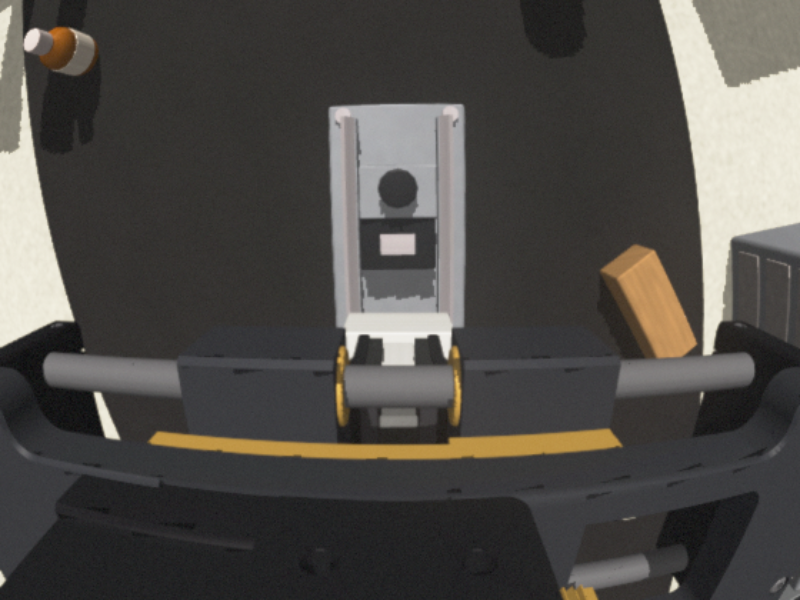

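Wrist view: the channel is empty between the held spacer (400,325) and the specimen (398,243), and the knob is at (398,187). The spacer is held square at its tab. In wrist-camera terms its front face is about 4 mm short of the specimen, and it is centred on the channel to under 1 mm. I'll descend part way and read the settled pose.

Emit:
{"name": "drive_tool", "arguments": {"moves": "0 0 0.02 -0.4 -1;0 0 0.04 -0.4 -1;0 0 0.06 -0.4 -1;0 0 0.06 -0.4 -1;0 0 0.06 -0.4 -1;0 0 0.06 -0.4 -1;0 0 0.06 -0.4 -1;0 0 0.06 -0.4 -1"}}

```text
time_s: 5.6
tool_pos: [0.5574, 0.097, 0.0827]
tool_rot: [179.9, -0.0, 79.0]
force: [0.1, 0.3, -0.5]
grip_width: 0.0115
```

```bash
python3 pose.py .5573 .0948 .046 78.8; python3 clampview.py pics/w3.png | grep -v "^Y (72"
```

```text
5.6 [0.5574 0.097  0.0827] [ 1.7991e+02 -1.0000e-02  7.8970e+01] 0.0115 [ 0.1  0.3 -0.5] q7 -35.5
(array([-2.2,  0.3, 36.7]), np.float64(0.2))
X (-20, -14) -6:13 -4:13 -2:12 0:13 2:12 4:61 6:60 8:36 10:36 12:37 14:36 16:36 18:36 20:36 22:37 24:36 26:36 28:36 30:36 32:37 34:36 36:36 38:39 40:40 42:40 44:40 46:41 48:40 50:40 52:41 54:40 56:40 58:40 60:41 62:40 64:41 66:40 68:40 70:13 72:13 74:12 76:12 78:12 80:12 82:12 84:12 86:12 88:12 90:13 92:12 94:13 96:13 98:13 100:12 102:13 104:13 106:12 108:12 110:1 112:1 114:1
X (14, 20) -6:12 -4:13 -2:12 0:12 4:61 6:65 8:36 10:36 12:36 14:37 16:36 18:37 20:36 22:36 24:37 26:37 28:36 30:36 32:36 34:37 36:36 38:40 40:40 42:41 44:40 46:41 48:41 50:41 52:41 54:41 56:41 58:41 60:41 62:40 64:41 66:41 68:40 70:13 72:13 74:13 76:13 78:13 80:12 82:13 84:12 86:12 88:13 90:12 92:13 94:13 96:12 98:13 100:13 102:12 104:13 106:12 108:11 110:1 112:2 114:1
Y (-35, -10) -60:1 -58:1 -56:1 -54:1 -52:2 -50:1 -48:1 -46:1 -44:1 -40:13 -38:12 -36:12 38:12 40:12 42:11 46:1 48:1 50:1 52:1 54:1 56:1 58:1 60:1
tool z -0.002 741 (array([ 5.5, -0.1]), 89.6, array([40.2, 11.6])) [[0.0018, -0.0196, -0.0014], [0.0106, 0.0193, 0.0075]]
tool z 0.012 644 (array([10.2, -0.3]), 89.9, array([43.5,  1.2])) [[0.0098, -0.021, 0.0123], [0.0106, 0.0205, 0.0291]]
```

Emit:
{"name": "drive_tool", "arguments": {"moves": "-0.003 0 0 0 -1;-0.003 0 0.005 0 -1;-0.003 0 0.012 0 -1;-0.003 0 0.018 0 -1;-0.003 0 0.024 0 -1;-0.003 0 0.03 0 -1;-0.003 0 0.036 0 -1;-0.003 0 0.036 0 -1"}}

```text
time_s: 6.45
tool_pos: [0.556, 0.0941, 0.0452]
tool_rot: [-180.0, 0.0, 79.0]
force: [-0.6, 0.6, -0.7]
grip_width: 0.0117
```

```bash
python3 pose.py .5573 .0948 .046 78.8
```

```text
6.45 [0.556  0.0941 0.0452] [-179.96    0.     79.  ] 0.0117 [-0.6  0.6 -0.7] q7 -36.8
(array([ 0.9,  1.2, -0.8]), np.float64(0.2))
```

Emit:
{"name": "drive_tool", "arguments": {"moves": "0 0 0.001 0 -1;0 0 0.001 0 -0.1;0 0 0.001 0 -0.1;0 0 0.001 0 -0.1;0 0 0.001 0 -0.1;0 0 -0.02 0 -0.1;0 0 -0.06 0 -0.1;0 0 -0.1 0 -0.1"}}

```text
time_s: 7.25
tool_pos: [0.5555, 0.0941, 0.1465]
tool_rot: [-179.9, 0.0, 79.0]
force: [0.3, 1.3, -0.1]
grip_width: 0.0387
```

```bash
python3 pose.py .434 -.1165 .13 121.5; python3 clampview.py pics/w4.png | grep -v "^Y (72"
```

```text
7.25 [0.5555 0.0941 0.1465] [-1.799e+02  1.000e-02  7.900e+01] 0.0387 [ 0.3  1.3 -0.1] q7 -32.5
(array([-229.9,  -79. ,   16.7]), np.float64(-42.5))
X (-20, -14) -78:67 -76:68 -74:68 -72:66 -54:38 -52:38 -50:38 -48:38 -46:38 -44:38 -42:26 -40:13 -38:12 -36:12 -34:13 -32:12 -30:12 -28:12 -26:12 -24:13 -22:13 -14:40 -12:40 -10:40 -8:40 -6:41 -4:41 -2:40 0:40 2:27 8:36 10:37 12:37 14:36 16:36 18:37 20:37 22:37 24:36 26:37 28:37 30:36 32:37 34:36 36:36 38:37 40:40 42:41 44:41 46:40 48:41 50:41 52:41 54:41 56:40 58:41 60:41 62:40 64:41 66:41 68:41 70:13 72:13 74:13 76:12 78:12 80:12 82:13 84:12 86:13 88:13 90:13 92:13 94:13 96:13 98:12 100:13 102:13 104:13 106:13 108:11 110:1 112:1 114:1
X (14, 20) -80:67 -78:67 -76:67 -74:67 -72:65 -54:39 -52:38 -50:39 -48:39 -46:39 -44:38 -42:25 -40:13 -38:13 -36:13 -34:13 -32:13 -30:12 -28:12 -26:12 -24:13 -22:12 -14:40 -12:40 -10:41 -8:40 -6:41 -4:40 -2:40 0:40 2:26 8:36 10:36 12:36 14:36 16:37 18:37 20:37 22:37 24:36 26:37 28:36 30:36 32:36 34:36 36:36 38:39 40:41 42:41 44:40 46:41 48:41 50:40 52:40 54:41 56:40 58:40 60:40 62:41 64:41 66:41 68:40 70:13 72:12 74:13 76:12 78:13 80:12 82:12 84:13 86:13 88:13 90:13 92:13 94:12 96:13 98:12 100:13 102:13 104:13 106:12 110:1 112:1 114:1
Y (-35, -10) -60:1 -58:1 -56:1 -54:1 -52:1 -50:1 -48:1 -46:1 -44:1 -42:12 -40:13 -38:13 -36:13 -34:13 -32:33 -30:34 -28:32 -26:29 -24:23 -22:12 -20:13 -18:13 -16:13 -14:13 -12:13 -10:13 -8:13 -6:13 -4:12 -2:13 0:13 2:12 4:13 6:13 8:13 10:13 12:13 14:13 16:13 18:13 20:13 22:13 24:18 26:27 28:30 30:33 32:33 34:32 36:12 38:12 40:12 42:12 44:2 46:1 48:1 50:1 52:1 54:1 56:1 58:1 60:1
tool z -0.002 32 (array([5.1, 0.3]), 90.0, array([55.6, 12. ])) [[-0.0007, -0.0271, -0.0019], [0.0111, 0.0274, 0.0004]]
```

View pics/w4.png

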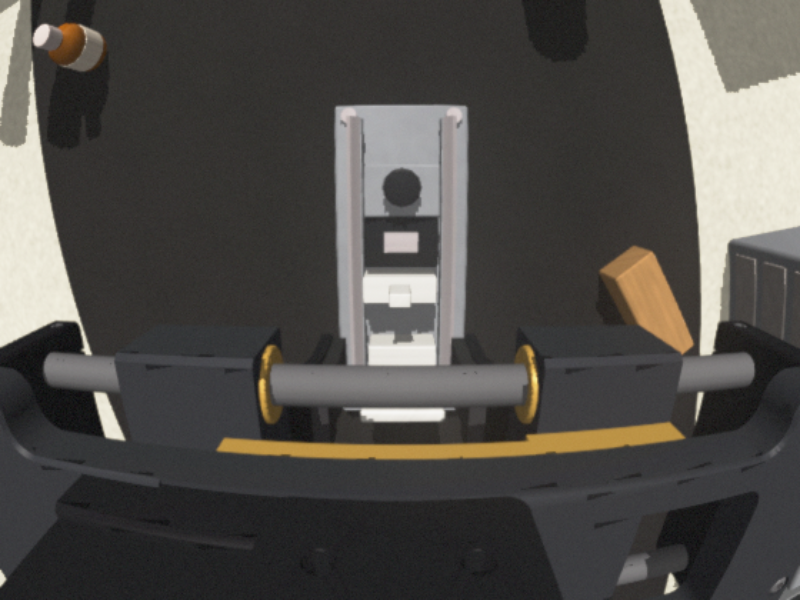

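The first spacer is seated: plate top 40 mm above the bench, square, at (400,288) in front of the specimen. In wrist terms the jaw face is at -42 mm and the specimen face at +6.5 mm, so one more spacer should be enough. Going for the second.

Emit:
{"name": "drive_tool", "arguments": {"moves": "-0.23 -0.079 0.015 -42.5 -0.1;-0.23 -0.079 0.015 -42.5 -0.1;-0.23 -0.079 0.015 -42.5 -0.1;-0.23 -0.079 0.015 -42.5 -0.1;-0.23 -0.079 0.015 -42.5 -0.1;-0.23 -0.079 0.015 -42.5 -0.1;-0.23 -0.079 0.015 -42.5 -0.1;-0.23 -0.079 0.015 -42.5 -0.1"}}

```text
time_s: 8.1
tool_pos: [0.4343, -0.1175, 0.1309]
tool_rot: [-180.0, 0.0, 121.3]
force: [0.9, 0.9, 0.0]
grip_width: 0.0393
```

```bash
python3 look.py .434 -.1168;python3 pose.py .4335 -.1165 .0315 121.5
```

```text
8.1 [ 0.4343 -0.1175  0.1309] [-1.7999e+02  4.0000e-02  1.2128e+02] q7 44.0
bench 0.0011
0.022 841 (array([ 433.9, -115.5]), 32.3, array([43.4, 16.4])) mean [ 433.2 -114.5] 0.0284
0.045 181 (array([ 434. , -115.6]), 31.3, array([11.7,  8.4])) mean [ 433.8 -114.8] 0.0523
8.15 [ 0.4351 -0.1162  0.1311] [1.7996e+02 3.0000e-02 1.2141e+02] 0.0393 [-0.7  0.4  0.3] q7 44.0
(array([ 0.7, -1.6, 99.6]), np.float64(-0.1))
```

Emit:
{"name": "drive_tool", "arguments": {"moves": "0.001 -0.001 0.03 0 -0.1;0.001 -0.001 0.06 0 -0.1;0.001 -0.001 0.085 0 -0.1;0.001 -0.001 0.099 0 -0.1;0.001 -0.001 0.099 0 -0.1;0.001 -0.001 0.099 0 -1;0.001 -0.001 0.099 0 -1;0.001 -0.001 0.099 0 -1"}}

```text
time_s: 8.95
tool_pos: [0.4344, -0.1166, 0.033]
tool_rot: [179.9, 0.1, 121.5]
force: [-0.1, -0.1, 0.6]
grip_width: 0.0225
```

Emit:
{"name": "drive_tool", "arguments": {"moves": "0 0 0 0 -1;0 0 0 0 -1;0 0 0 0 -1;0 0 0 0 -1;0 0 -0.02 0 -1;0 0 -0.06 0 -1;0 0 -0.1 0 -1;0 0 -0.11 0 -1"}}

```text
time_s: 9.75
tool_pos: [0.4357, -0.1169, 0.1456]
tool_rot: [179.8, 0.3, 121.5]
force: [0.7, -0.7, -0.9]
grip_width: 0.0116
```

```bash
python3 - <<'E'
from h import *
t=np.radians(78.8);e=np.array([np.cos(t),np.sin(t)]);n=np.array([-e[1],e[0]])
print(np.array([559.5,102])-28*e+0.7*n)
E
python3 pose.py .5535 .0747 .14 78.9
```

```text
[553.37476956  74.6692197 ]
9.75 [ 0.4357 -0.1169  0.1456] [179.81   0.33 121.48] 0.0116 [ 0.7 -0.7 -0.9] q7 44.9
(array([101.9, 200.5,   5.7]), np.float64(42.6))
```

Emit:
{"name": "drive_tool", "arguments": {"moves": "0.102 0.2 0 42.6 -1;0.102 0.2 0 42.6 -1;0.102 0.2 0 42.6 -1;0.102 0.2 0 42.6 -1;0.102 0.2 0 42.6 -1;0.102 0.2 0 42.6 -1;0.102 0.2 0.02 42.6 -1;0.102 0.2 0.03 42.6 -1"}}

```text
time_s: 10.55
tool_pos: [0.5493, 0.0762, 0.1095]
tool_rot: [-179.8, 0.0, 79.0]
force: [-0.5, -1.0, -1.0]
grip_width: 0.0119
```

```bash
python3 clampview.py pics/w5.png | grep -v "^Y"; python3 pose.py .5534 .0747 .046 78.9
```

```text
X (-20, -14) -38:12 -36:13 -34:12 -32:12 -30:13 -28:12 -26:13 -24:13 -22:12 -20:13 -14:40 -12:40 -10:40 -8:41 -6:41 -4:40 -2:40 0:40 2:30 4:12 8:36 10:36 12:37 14:37 16:37 18:36 20:36 22:37 24:36 26:36 28:36 30:36 32:36 34:36 36:36 38:40 40:41 42:40 44:40 46:40 48:40 50:41 52:40 54:40 56:41 58:41 60:41 62:40 64:40 66:41 68:40 72:13 74:12 76:12 78:13 80:12 82:13 84:12 86:12 88:13 90:12 92:12 94:13 96:13 98:13 100:12 102:12 104:13 106:12 108:11 112:2 114:1
X (14, 20) -38:12 -36:12 -34:13 -32:13 -30:12 -28:12 -26:12 -24:13 -22:12 -20:13 -14:40 -12:40 -10:40 -8:40 -6:40 -4:40 -2:41 0:40 2:27 4:13 8:36 10:37 12:37 14:36 16:37 18:37 20:36 22:36 24:36 26:36 28:36 30:36 32:37 34:36 36:36 38:29 40:41 42:41 44:41 46:40 48:40 50:41 52:41 54:40 56:41 58:41 60:40 62:40 64:41 66:41 68:40 72:12 74:13 76:13 78:13 80:12 82:12 84:13 86:12 88:13 90:13 92:12 94:13 96:12 98:12 100:12 102:12 104:13 106:12 108:12 110:2 112:1 114:1
tool z -0.002 615 (array([ 5.7, -0.2]), -89.3, array([40.3, 11.2])) [[0.0015, -0.0198, -0.0016], [0.0107, 0.0193, 0.0078]]
tool z 0.012 668 (array([ 8.5, -0.4]), 89.2, array([44.1,  1.6])) [[0.0082, -0.021, 0.0123], [0.009, 0.0205, 0.0297]]
10.6 [0.5482 0.0747 0.1081] [-1.7967e+02  9.0000e-02  7.8960e+01] 0.0114 [-0.9 -0.1 -2. ] q7 -32.6
(array([ 1.1,  5.5, 62.1]), np.float64(0.1))
```

Emit:
{"name": "drive_tool", "arguments": {"moves": "0.001 0 0.01 0 -1;0.001 0 0.02 0 -1;0.001 0 0.03 0 -1;0.001 0 0.03 0 -1;0.001 0 0.03 0 -1;0.001 0 0.03 0 -1;0.001 0 0.03 0 -1;0.001 0 0.03 0 -1"}}

```text
time_s: 11.4
tool_pos: [0.5511, 0.0762, 0.0822]
tool_rot: [180.0, 0.0, 78.9]
force: [0.3, 0.1, -0.6]
grip_width: 0.0117
```

```bash
python3 pose.py .5536 .0761 .046 78.9
```

```text
11.4 [0.5511 0.0762 0.0822] [179.96   0.    78.89] 0.0117 [ 0.3  0.1 -0.6] q7 -34.1
(array([ 0.4,  2.5, 36.2]), np.float64(-0.0))
```

Emit:
{"name": "drive_tool", "arguments": {"moves": "0 0.002 0 0 -1;0 0.002 0.005 0 -1;0 0.002 0.012 0 -1;0 0.002 0.018 0 -1;0 0.002 0.024 0 -1;0 0.002 0.03 0 -1;0 0.002 0.036 0 -1;0 0.002 0.036 0 -1"}}

```text
time_s: 12.2
tool_pos: [0.5526, 0.0758, 0.0452]
tool_rot: [-180.0, -0.0, 78.9]
force: [-0.4, 0.3, -0.1]
grip_width: 0.0117
```

```bash
python3 pose.py .5536 .0761 .0455 78.9
```

```text
12.2 [0.5526 0.0758 0.0452] [-179.96   -0.     78.9 ] 0.0117 [-0.4  0.3 -0.1] q7 -36.0
(array([ 0.5,  1. , -0.3]), np.float64(-0.0))
```

Emit:
{"name": "drive_tool", "arguments": {"moves": "0 0 0.001 0 -1;0 0 0.001 0 -0.1;0 0 0.001 0 -0.1;0 0 0.001 0 -0.1;0 0 0.001 0 -0.1;0 0 -0.02 0 -0.1;0 0 -0.06 0 -0.1;0 0 -0.1 0 -0.1"}}

```text
time_s: 13.0
tool_pos: [0.552, 0.0757, 0.1465]
tool_rot: [-179.9, 0.0, 78.9]
force: [0.9, -0.3, 0.4]
grip_width: 0.0387
```

```bash
python3 clampview.py pics/w6.png | grep -v "^Y (72"
python3 - <<'E'
from h import *
t=np.radians(78.8);e=np.array([np.cos(t),np.sin(t)]);n=np.array([-e[1],e[0]])
print(np.array([559.5,102])-110*e+0.9*n)
E
python3 pose.py .5381 -.0059 .14 78.8
```

```text
X (-20, -14) -72:39 -70:38 -68:39 -66:39 -64:39 -62:38 -60:38 -58:38 -56:38 -54:38 -52:38 -50:39 -48:38 -46:39 -44:39 -42:29 -34:41 -32:41 -30:40 -28:40 -26:41 -24:40 -22:40 -20:41 -18:32 -14:40 -12:41 -10:40 -8:40 -6:41 -4:40 -2:40 0:40 2:28 4:12 8:36 10:36 12:36 14:36 16:36 18:36 20:37 22:37 24:37 26:36 28:36 30:37 32:37 34:36 36:36 38:40 40:41 42:40 44:40 46:41 48:40 50:41 52:41 54:40 56:41 58:41 60:41 62:40 64:41 66:41 68:40 72:13 74:13 76:13 78:12 80:12 82:12 84:12 86:13 88:13 90:13 92:12 94:13 96:13 98:13 100:13 102:12 104:13 106:13 110:2 112:1 114:1
X (14, 20) -72:39 -70:38 -68:39 -66:39 -64:39 -62:38 -60:38 -58:38 -56:38 -54:38 -52:38 -50:39 -48:39 -46:38 -44:39 -42:25 -34:41 -32:40 -30:41 -28:41 -26:40 -24:41 -22:41 -20:40 -18:32 -14:41 -12:40 -10:40 -8:41 -6:41 -4:40 -2:41 0:40 2:27 4:12 8:37 10:37 12:36 14:37 16:36 18:37 20:37 22:36 24:36 26:37 28:37 30:36 32:36 34:36 36:36 38:40 40:41 42:41 44:41 46:41 48:40 50:41 52:40 54:41 56:40 58:41 60:41 62:40 64:41 66:40 70:12 72:12 74:12 76:13 78:13 80:13 82:12 84:12 86:13 88:13 90:12 92:13 94:12 96:12 98:12 100:12 102:13 104:12 106:13 108:12 110:2 112:1 114:1
Y (-35, -10) -60:1 -58:1 -56:1 -54:1 -52:1 -50:1 -48:1 -46:1 -44:1 -42:12 -40:12 -38:12 -36:12 -34:13 -32:33 -30:33 -28:31 -26:29 -24:26 -22:13 -20:40 -18:40 -16:40 -14:40 -12:40 -10:40 -8:40 -6:40 -4:41 -2:55 0:54 2:54 4:52 6:60 8:41 10:40 12:40 14:40 16:40 18:40 20:40 22:40 24:40 26:27 28:30 30:33 32:33 36:12 38:13 40:13 42:12 44:2 46:1 48:1 50:1 52:1 54:1 56:1 58:1 60:1
tool z -0.002 32 (array([5.1, 0.4]), -89.9, array([55.3, 11.9])) [[-0.0006, -0.027, -0.0019], [0.0111, 0.0278, 0.0002]]
[537.25136173  -5.73025617]
13.05 [0.5564 0.077  0.1539] [ 1.7946e+02 -1.2000e-01  7.8920e+01] 0.0388 [2.9 1.5 4.7] q7 -31.3
(array([-84.9,  -2.2,  13.7]), np.float64(0.1))
```

View pics/w6.png

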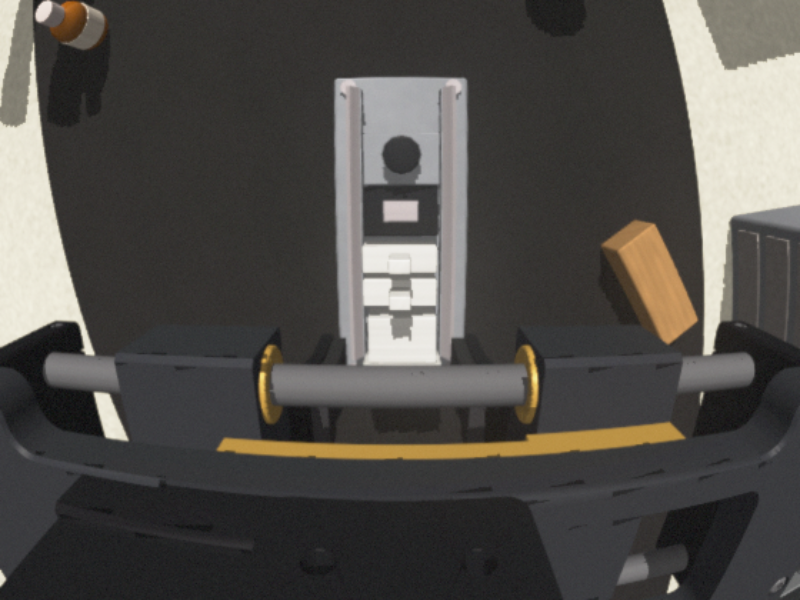

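Both spacers are seated upright and square, tops 40 mm, tabs at (399,265) and (399,300). About 3 mm separates them and the jaw face is about 7 mm behind. Next I'll bring closed fingers behind the push plate.

Emit:
{"name": "drive_tool", "arguments": {"moves": "-0.05 0 0 0 -1;-0.088 0 0 0 -1;-0.088 0 0 0 -1;-0.088 0 0 0 -1;-0.088 0 0.03 0 -1;-0.088 0 0.06 0 -1;-0.088 0 0.09 0 -1;-0.088 0 0.1 0 -1", "grip_force": 10}}

```text
time_s: 13.85
tool_pos: [0.5337, -0.0086, 0.0431]
tool_rot: [-179.7, -0.0, 79.0]
force: [-0.3, -0.5, -1.3]
grip_width: 0.0005
```

```bash
cat > cx.py <<'E'
from cell import *
from h import *
o=get_obs();t=np.radians(78.8);e=np.array([np.cos(t),np.sin(t)]);n=np.array([-e[1],e[0]])
q=o["tool_pos"][:2]*1000-np.array([559.5,102]);f=o["force"][:2]
print("t",o["time_s"],"X %.1f Y %.1f z %.1f"%(q@e,q@n,o["tool_pos"][2]*1e3),"rot",o["tool_rot"].round(2),"Fx %.1f Fy %.1f Fz %.1f"%(f@e,f@n,o["force"][2]),"tq",o["wrist_torque"].round(2),"w",round(o["grip_width"],4))
E
python3 cx.py
```

```text
t 13.85 X -113.5 Y 3.8 z 43.1 rot [-1.7972e+02 -4.0000e-02  7.9050e+01] Fx -0.5 Fy 0.2 Fz -1.3 tq [ 0.03 -0.07  0.03] w 0.0005
```

Emit:
{"name": "drive_tool", "arguments": {"moves": "0.007 0.002 0 0.1 -1;0.014 0.002 0 0.1 -1;0.018 0.002 0 0.1 -1;0.021 0.002 0 0.1 -1;0.023 0.002 0 0.1 -1;0.025 0.002 0 0.1 -1;0.027 0.002 0 0.1 -1;0.029 0.002 0 0.1 -1"}}

```text
time_s: 14.65
tool_pos: [0.5436, 0.0166, 0.0461]
tool_rot: [180.0, 0.1, 78.7]
force: [-0.9, -2.5, 1.9]
grip_width: 0.0005
```

```bash
python3 cx.py
```

```text
t 14.65 X -86.9 Y -1.0 z 46.1 rot [1.7997e+02 6.0000e-02 7.8730e+01] Fx -2.6 Fy 0.4 Fz 1.9 tq [-0.52 -0.01  0.01] w 0.0005
```

Emit:
{"name": "drive_tool", "arguments": {"moves": "0.0015 0 0 0 -1;0.003 0 0 0 -1;0.0045 0 0 0 -1;0.006 0 0 0 -1;0.007 0 0 0 -1;0.008 0 0 0 -1;0.009 0 0 0 -1;0.01 0 0 0 -1"}}

```text
time_s: 15.45
tool_pos: [0.5455, 0.027, 0.0459]
tool_rot: [180.0, 0.0, 78.8]
force: [0.7, -4.3, 2.4]
grip_width: 0.0006
```

```bash
python3 cx.py
```

```text
t 15.45 X -76.3 Y -0.8 z 45.9 rot [1.7998e+02 2.0000e-02 7.8770e+01] Fx -4.1 Fy -1.5 Fz 2.4 tq [-0.92 -0.2   0.09] w 0.0006
```

Emit:
{"name": "drive_tool", "arguments": {"moves": "0.001 0 0 0 -1;0.002 0 0 0 -1;0.003 0 0 0 -1;0.003 0 0 0 -1;0.004 0 0 0 -1;0.004 0 0 0 -1;0.005 0 0 0 -1;0.005 0 0 0 -1"}}

```text
time_s: 16.25
tool_pos: [0.546, 0.03, 0.0459]
tool_rot: [-180.0, 0.2, 78.7]
force: [-0.5, -8.3, 3.7]
grip_width: 0.0006
```

```bash
python3 cx.py
```

```text
t 16.25 X -73.2 Y -0.8 z 45.9 rot [-179.98    0.18   78.72] Fx -8.2 Fy -1.1 Fz 3.7 tq [-1.78  0.06  0.04] w 0.0006
```

Emit:
{"name": "drive_tool", "arguments": {"moves": "0.001 0 0 0 -1;0.001 0 0 0 -1;0.002 0 0 0 -1;0.002 0 0 0 -1;0.003 0 0 0 -1;0.003 0 0 0 -1;0.003 0 0 0 -1;0.003 0 0 0 -1"}}

```text
time_s: 17.05
tool_pos: [0.546, 0.0301, 0.0459]
tool_rot: [-179.9, 0.4, 78.6]
force: [-2.2, -12.4, 7.6]
grip_width: 0.0008
```

```bash
python3 cx.py
```

```text
t 17.05 X -73.2 Y -0.7 z 45.9 rot [-179.92    0.42   78.63] Fx -12.6 Fy -0.2 Fz 7.6 tq [-2.81  0.54  0.05] w 0.0008
```

Emit:
{"name": "drive_tool", "arguments": {"moves": "0.001 0 -0.001 0 -1;0.002 0 -0.002 0 -1;0.003 0 -0.002 0 -1;0.004 0 -0.002 0 -1;0.005 0 -0.002 0 -1;0.005 0 -0.002 0 -1;0.005 0 -0.002 0 -1;0.005 0 -0.002 0 -1"}}

```text
time_s: 17.85
tool_pos: [0.5459, 0.0302, 0.0462]
tool_rot: [-179.8, 0.7, 78.5]
force: [-1.3, -20.4, 0.6]
grip_width: 0.0
```

```bash
python3 cx.py; python3 clampview.py pics/w7.png | grep "^X"
python3 - <<'E'
from cell import *
import cv2,numpy as np
p,d=read_camera("top");s,_=read_camera("scene")
a=cv2.resize(p[180:270,160:300,::-1],(800,514),interpolation=cv2.INTER_CUBIC)
cv2.imwrite("pics/top7.png",a);cv2.imwrite("pics/scene7.png",cv2.resize(s[100:300,140:420,::-1],(800,571),interpolation=cv2.INTER_CUBIC))
E
python3 cx.py
```

```text
t 17.85 X -73.1 Y -0.6 z 46.2 rot [-179.82    0.74   78.48] Fx -20.2 Fy -2.7 Fz 0.6 tq [-4.46  0.24  0.04] w 0.0
X (-20, -14) -54:50 -52:39 -50:38 -48:39 -46:39 -44:38 -42:38 -40:38 -38:38 -36:38 -34:38 -32:38 -30:38 -28:39 -26:39 -24:39 -22:41 -20:40 -18:41 -16:40 -14:41 -12:41 -10:40 -8:40 -6:40 -4:40 -2:40 0:40 2:40 4:40 6:40 8:40 10:37 12:36 14:36 16:36 18:36 20:36 22:37 24:36 26:37 28:36 30:36 32:36 34:37 36:37 38:39 40:41 42:41 44:40 46:40 48:40 50:41 52:40 54:41 56:41 58:40 60:40 62:40
X (14, 20) -54:48 -52:39 -50:38 -48:39 -46:38 -44:38 -42:39 -40:38 -38:39 -36:38 -34:39 -32:39 -30:38 -28:38 -26:38 -24:40 -22:40 -20:40 -18:41 -16:40 -14:41 -12:41 -10:40 -8:40 -6:41 -4:40 -2:40 0:41 2:40 4:41 6:40 8:39 10:36 12:37 14:37 16:37 18:36 20:37 22:36 24:37 26:37 28:37 30:36 32:37 34:37 36:36 38:39 40:41 42:40 44:40 46:41 48:41 50:41 52:40 54:40 56:40 58:40 60:41 62:40
t 18.0 X -73.1 Y -0.6 z 46.2 rot [-179.82    0.75   78.48] Fx -20.3 Fy -3.0 Fz 0.3 tq [-4.44  0.14  0.08] w 0.0003
```

View pics/w7.png

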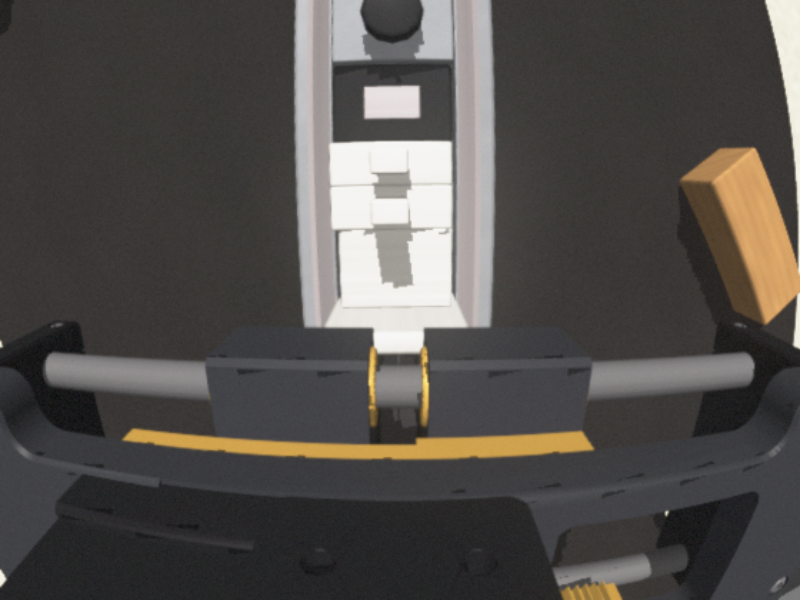

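View pics/scene7.png

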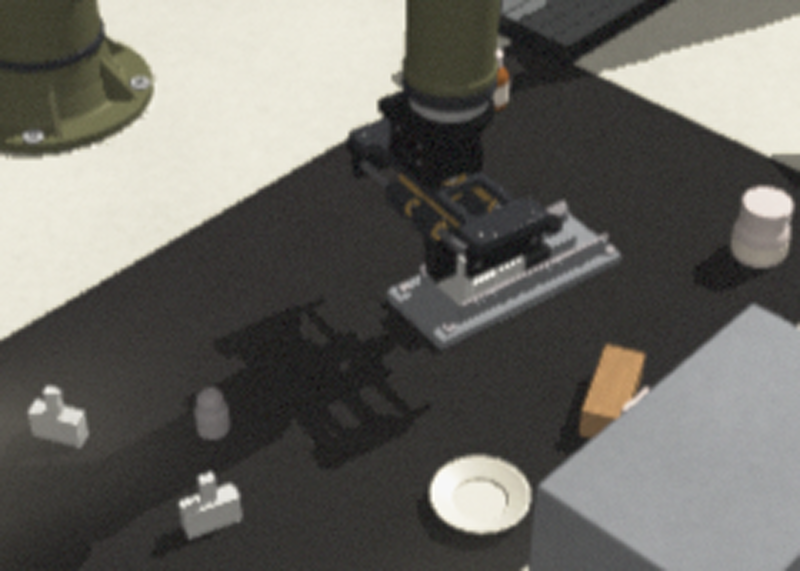

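Wrist view: jaw, both spacers (390,165 and 390,207), specimen (392,102) and stop form a closed stack with no gaps. The scene view shows both unused spacers and the objective still in place, and the arm is only at the push plate. The force is steady at about 20 N with no creep, so I'm handing it in.

```bash
python3 -c "
from cell import *
print(sign_off())"
```

```text
the job is handed in; nothing more can be done
None
```

I stood two spacers in the clamp, one after the other. I then pushed the jaw shut with the closed fingers on its push plate, and handed the job in at about 18 s while still holding that push.

- **Stack:** The last wrist picture and its depth show jaw, two spacers, specimen and stop in contact with no visible gaps. Both spacer tops are at 40 mm, so they sit upright on the floor.
- **Stroke:** The jaw closed after about 17.5 mm of its 26 mm stroke, so the stack stopped it and no third spacer was needed.
- **Push:** I read a steady 20 N. As I commanded the arm about 8 mm further, the jaw moved only 0.1 mm while the force rose from 8 to 20 N.
- **Everything else:** In the last scene view the two unused spacers, objective, dish, slide box and jar stand where they were. I did not check the mug and screwdriver again, but the arm did not touch them.
- **Disagreements:** The wrist camera and the fixed cameras differed by 2–3 mm on positions, so I left about 3 mm of clearance when placing. I did not do a separate test push after the first spacer, because the measured gap of about 50 mm was well beyond what one spacer plus the full stroke could close.

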